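# Raise the telescopic brush hanger and lock it

## Task

The brush hanger on the desk is too low for the long brush: raise it to its upper setting. Turn its crossbar counter-clockwise (seen from above) until it is free, draw it gently up until you feel its stop, and turn it back clockwise until it is fully locked, in line with the foot again, so that it stays up when you let go. Never force the lock, and leave the other things on the desk as they are.

Things in the scene. Friction and masses are not known exactly. Their poses are not given: they have to be found in the camera images.
- stand: telescopic brush hanger, fixed to the desk: dark wooden foot 260 x 140 x 20 mm carrying an upright dark steel sleeve, 54 mm across at its black collar. Origin under the middle of the foot, on the sleeve's axis; x along the foot's long side, z up
- collar (a point): centre of the sleeve's top, 150 mm above the desk. Inside, unseen, a lug runs in a slot with a lower notch (the start) and an upper one right under the slide's end stop. The stop lies 74 to 104 mm up, different every time: feel for it (the upward pull rises). The lug enters up to 4 mm below the stop: back off 1 to 2 mm, then turn. Over 25 N on the lug (or 0.45 N m of twist) breaks the lock
- crossbar: the telescoping part: light wooden crossbar on an aluminium tube 15 mm across. Origin on the sleeve's axis, 190 mm below the bar's middle; x along the bar. In a notch it turns, with 3 to 4 mm of play up and down; between notches it slides but cannot turn back. Lifting takes 3 to 7 N, turning about 0.1 N m; let go while free, it sinks back down
- bar_mid (a point): middle of the bar (170 mm long, 16 wide, 20 tall), 190 mm above the desk at the start, on the sleeve's axis; x along the bar, z up. The middle 90 mm are free to grip across; brass pegs near the ends. In line with the foot (within 0.1 rad) = locked; turned counter-clockwise 0.88 rad (50 degrees) or more = free; turning stops at 0 and 1.15 rad
- seal: upright stone seal, 22 x 22 x 50 mm, standing on the stand's foot; origin under it. Leave alone
- inkstone: black inkstone, 150 x 100 x 22 mm with a sunk top; origin under its middle. Leave alone
- ink_bottle: black ink bottle with yellow cap, 52 mm across, 130 mm tall; origin under it. Leave alone
- brush_cup: metal cup 76 mm across with brushes in it, 215 mm tall; origin under it. Leave alone
- water_bowl: white bowl 90 mm across, 40 mm tall; origin under it. Leave alone
- paperweight: dark steel bar 180 x 24 x 16 mm; origin under its middle. Leave alone

How it is judged:
On the way, in this order (a step that is already met when the one before it is completed fails the run):
1. the crossbar is turned free while still down (angle between the x axis of bar_mid and the x axis of stand, either way round above 0.8 rad and z of bar_mid in the frame of stand below 0.2 m), for 0.1 s.
2. it is drawn up to the height of the upper setting, still turned free (angle between the x axis of bar_mid and the x axis of stand, either way round above 0.7 rad and z of bar_mid in the frame of stand above 0.255 m), for 0.1 s.
At the end, for the whole second after the job is handed in: the crossbar is locked in the upper notch: in line with the foot within 0.17 rad (10 degrees), its middle more than 250 mm above the desk, at rest with nothing holding it (angle between the x axis of bar_mid and the x axis of stand, either way round below 0.17 rad and z of bar_mid in the frame of stand above 0.25 m and linear speed of crossbar below 0.01 m/s); the robot touches nothing.
It fails at once if the lug in the lock is loaded with more than 25 N (contact force between crossbar and stand above 25 N).
It fails at once if another thing on the desk is moved by more than 20 mm (distance of any of seal, inkstone, ink_bottle, brush_cup, water_bowl, paperweight from where it was at the start of the episode above 0.02 m).
It also fails if it takes over 67 s, if anything falls off the work surface, if the arm or the gripper's body presses on something with over 40 N, if the wrist force passes 120 N, or if a joint passes its speed limit or range.

## Robot

A 6-joint arm with a two-finger parallel gripper is mounted at the origin on the work surface. World frame = base frame: x ahead of the robot, y to its left, z up, the work surface at z = 0. Lengths are in m, angles in rad, forces in N, time in s.
With the tool pointing down it reaches from about 0.35 to 0.8 m from the base axis. Payload 7.3 kg.
Tool frame: the origin (TCP) lies midway between the tips of the shut fingers; the grasp point (between the pads) lies 19 mm behind it (env.grasp_offset is the distance from the TCP to the grasp point, in m); x points along the fingers, y is the direction in which the jaws open and shut, and the axes are right-handed (so a half turn about x gives the same grasp; the last joint's range is limited). The gripper opens to 85 mm and grips with 20 to 120 N. Pads are 22 mm wide; open, the fingers measure 114 mm over their backs; the gripper's body (76 mm by 85 mm) begins 54 mm behind the grasp point. The pads swing forward as they close: fully open they stand 13 mm farther back than shut.
Start: joints at [1.085, 0.342, 1.524, -0, 1.275, -0.146], TCP at [0.175, 0.495, 0.231] pointing down, gripper open.
Joint ranges: [-2.53, 2.53], [-0.77, 2.02], [0.04, 2.7], [-1, 4.14], [0.28, 2.66], [-3.11, 3.11]. Speed limits (rad/s): [2.57, 2.57, 3.14, 3.14, 3.14, 3.14].

## Interface

Orientations are given as a unit quaternion [x, y, z, w].
In Python, from cell import env gives the robot as it stands.
- The arm moves only by the tool arm_command, never from a script. Its argument "rows" is a list of rows, each a list of 7 numbers: the turn, a rotation vector about the world's x, y, z normalised to -1 to 1, where 1 is pi/4 rad, then the shift along the world's x, y, z normalised to -1 to 1, where 1 is 0.3 m, then the gripper command: -1 is shut, 1 is fully open, values between are in proportion. A call has 1 to 5 rows; each row is the pose to reach, as a shift and turn from the pose commanded when the call began; what a row does not reach only later rows make up. A row lasts 1/10 s, in which the tool goes at most 50 mm and 8.59 degrees, less where a joint would pass 70% of its speed; a pose out of reach is approached as far as the arm can. A call with a number of a shift or a turn outside -1 to 1 is refused whole. A call with a gripper value outside its range is refused whole. The fingers move at their own pace and stop on an object; "grip_force" is the grip in N (left out, the last holds). Time passes only in rows, so rows that repeat a pose let the fingers close. It gives the time, the measured TCP pose, the force and the opening at its end, in the units of the state.
- env.get_obs(): the state, without advancing time (a new reading comes with each control period).
- env.capture(name): name is "scene" or "top" or "wrist"; returns (picture, depth): 384x512x3 uint8, blue, green, red; 384x512 float32, m along the optical axis (not along the pixel's ray), 0 where there is no reading.
- env.camera_params(name): a dict with "camera_matrix" (3x3 intrinsics, pixels), "R" (3x3) and "t" (3): a world point X has camera coordinates R X + t; the wrist camera has in their place "tool_from_camera" (4x4, takes a point from camera to tool coordinates, whose origin is the TCP and whose axes are the tool frame's). Camera axes: x right, y down, z forward; pixel columns grow to the right and rows downward; lengths in m; the calibration is good to about 2 mm. A picture is of the moment at which its call begins: read the wrist's pose just before it. camera_params takes no time and is no camera call.
- env.sign_off(): hands the job in, once; it reports no verdict.
Trained networks look in the newest picture that a camera, given by its name, has taken for a name from the list of things; names that differ only in an ending like _2 or _b are one class to them, and where a whole thing is asked for, a point or a joint stands for the part that bears it (a point fixed in the world has none). Each returns a list of dicts, best first, with "conf" (0 to 1); they miss things now and then, are a little off and sometimes report something else, mostly with a low value. They report only what shows in the picture. A call takes as long as a camera call.
- env.regions_of(label, camera): "mask" (384x512 bool, what is visible of it) and "extent" ([left, top, width, height] in pixels, round what is visible of it).
- env.tip_of(label, camera): "position" ([column, row] in pixels: a listed point, or the origin of a listed thing).
The state is a dict: "time_s": time; "qpos": joint angles; "dq": joint speeds; "joint_efforts": joint torques, N m; "tool_pos": TCP position; "orientation": TCP orientation; "contact_force": force on the tool from outside, world axes, zero at the start; "moment": the same for the moment, N m; "finger_gap": finger opening in m.
Only numpy, scipy, OpenCV 4.12 (cv2) and the standard library are available. Lean on these libraries where they do the work, as an engineer would, in place of code of your own. Each camera call takes 0.05 s, during which the arm holds its last target.

## Working session

There is one attempt and no reset: what is moved stays moved. The work goes in short steps, Python scripts to look and compute and a tool call to move; the robot and the scene stay as the last step left them, time stands still between calls to the robot, and variables do not carry over. Pictures are saved under pics/ and viewed, and the job is handed in when it is done.

Besides the shell and the picture viewer there is one more tool, called after "Request:" as name(argument=value, ...), one argument or row to a line, values as JSON. arm_command: Moves the arm, as the interface text tells. Scaled input: -1 to 1 covers 0.3 m each way for a shift and pi/4 rad each way for a turn. Its arguments: {"type":"object","properties":{"rows":{"type":"array","items":{"type":"array","items":{"type":"number"}}},"grip_force":{"type":"number"}},"required":["rows"]}

```bash
ls; mkdir -p pics; python3 - <<'E'
from cell import env
import cv2,numpy as np
o=env.get_obs();print(o)
for c in("scene","top"):
    im,d=env.capture(c);cv2.imwrite(f"pics/{c}0.png",im);np.save(f"{c}_d.npy",d)
    for l in("collar","bar_mid","stand"):
        print(c,l,[(np.round(r["position"],1),round(r["conf"],2)) for r in env.tip_of(l,c)][:3])
    p=env.camera_params(c);print(p)
print(env.grasp_offset)
E
```

```text
pics
{'time_s': 0.0, 'qpos': array([ 1.08499861e+00,  3.42696369e-01,  1.52502863e+00,  9.46878846e-06,
        1.27542192e+00, -1.45990296e-01]), 'dq': array([-0.00071697, -0.00037613,  0.00220917,  0.00077719, -0.0007709 ,
       -0.00133843]), 'joint_efforts': array([ 1.15187049e-03, -4.33674288e+01, -2.46014482e+01, -4.20529318e-05,
        7.71090563e-03,  1.42533761e-06]), 'tool_pos': array([0.17476202, 0.49462088, 0.2306356 ]), 'orientation': array([ 0.11904248,  0.69709857, -0.12008514,  0.69675105]), 'contact_force': array([ 1.01713003,  0.70299127, -0.21505355]), 'moment': array([-0.00018191,  0.0115801 , -0.03693871]), 'finger_gap': 0.08565203492059187}
scene collar [(array([253. , 188.2]), 0.93)]
scene bar_mid [(array([257.7, 172.2]), 0.62)]
scene stand [(array([253.1, 233.9]), 0.95)]
{'camera_matrix': array([[428.96213387,   0.        , 250.19778346],
       [  0.        , 428.96213387, 197.53860864],
       [  0.        ,   0.        ,   1.        ]]), 'R': array([[ 1.05655203e-02,  9.99899191e-01,  9.48569611e-03],
       [ 6.65744880e-01,  4.40947795e-05, -7.46179437e-01],
       [-7.46104633e-01,  1.41988276e-02, -6.65677301e-01]]), 't': array([-0.01625748, -0.26619195,  1.52471276])}
top collar [(array([240.8, 193.9]), 0.65)]
top bar_mid [(array([242.8, 192.3]), 0.61)]
top stand [(array([244.2, 200.9]), 0.93)]
{'camera_matrix': array([[375.27091334,   0.        , 257.68212122],
       [  0.        , 375.27091334, 194.57821791],
       [  0.        ,   0.        ,   1.        ]]), 'R': array([[ 0.01852199, -0.99942469,  0.0284116 ],
       [-0.98553816, -0.02303713, -0.16788037],
       [ 0.16843831, -0.02489123, -0.98539787]]), 't': array([-0.03278525,  0.55254587,  1.09877013])}
0.0187
```

View pics/scene0.png

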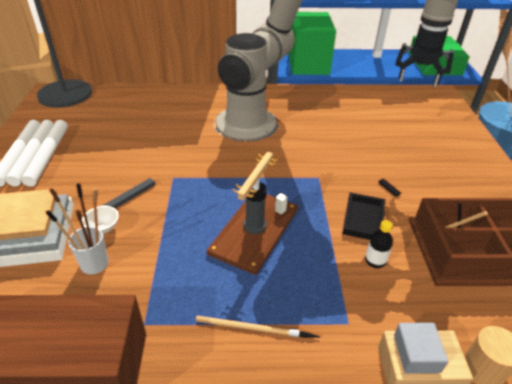

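View pics/top0.png

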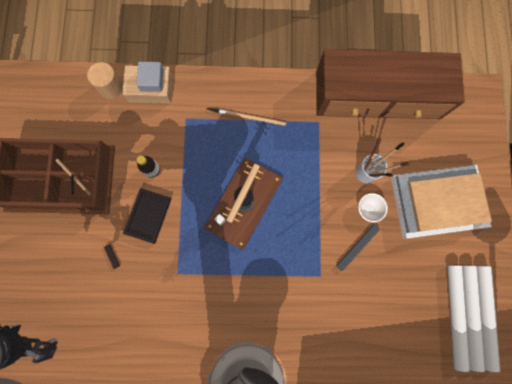

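The scene view shows the hanger at about (255,200), with its bar running (240,192)-(272,156). In the top view the bar runs (231,221)-(257,166), with the white seal at (220,219) by the near end. The other things are well clear.

```bash
cat > h.py <<'E'
import numpy as np,cv2
from cell import env
def cloud(c,d,mask):
    p=env.camera_params(c);K=p["camera_matrix"]
    v,u=np.nonzero(mask&(d>0));z=d[v,u]
    X=np.c_[(u-K[0,2])/K[0,0]*z,(v-K[1,2])/K[1,1]*z,z]
    return (X-p["t"])@p["R"]
def ray(c,px):
    p=env.camera_params(c);K=p["camera_matrix"]
    r=p["R"].T@np.linalg.solve(K,[*px,1]);return -p["R"].T@p["t"],r
def at_z(c,px,z):
    o,r=ray(c,px);return o+r*(z-o[2])/r[2]
def line(P):
    m=cv2.minAreaRect((P[:,:2]*1000).astype(np.float32));return m
E
python3 - <<'E'
from h import *
for c in("scene","top"):
    im,d=env.capture(c)
    print(c)
    for l,z in(("collar",.15),("bar_mid",.19),("stand",0),("seal",0)):
        for r in env.tip_of(l,c)[:2]: print(l,at_z(c,r["position"],z).round(4),round(r["conf"],2))
    for l in("crossbar","stand","seal"):
        R=env.regions_of(l,c)
        if not R: continue
        P=cloud(c,d,R[0]["mask"]);print(l,R[0]["conf"],len(P),np.percentile(P,[2,50,98],axis=0).round(3).tolist())
        if l=="crossbar":
            Q=P[(P[:,2]>.165)&(P[:,2]<.215)]
        elif l=="stand": Q=P[(P[:,2]>.01)&(P[:,2]<.03)]
        else: continue
        print(l,len(Q),line(Q)); m=Q.mean(0);w,v=np.linalg.eigh(np.cov(Q[:,:2].T));print(m.round(4),np.arctan2(v[1,1],v[0,1]))
E
```

```text
scene
collar [0.5311 0.0229 0.15  ] 0.95
bar_mid [0.5222 0.0228 0.19  ] 0.94
stand [ 0.5382  0.0232 -0.    ] 0.77
seal [ 0.4018 -0.3291 -0.    ] 0.68
seal [0.5378 0.0153 0.    ] 0.65
crossbar 0.76 607 [[0.233, -0.023, -0.0], [0.54, 0.02, 0.197], [0.61, 0.063, 0.202]]
crossbar 541 ((533.732666015625, 23.83464813232422), (45.400718688964844, 170.7921142578125), 64.30359649658203)
[0.5438 0.0197 0.1952] 2.7077149004028875
stand 0.91 4763 [[0.435, -0.078, 0.003], [0.557, 0.017, 0.021], [0.665, 0.12, 0.2]]
stand 3148 ((533.5665283203125, 22.537429809570312), (140.6617889404297, 262.897216796875), 62.225589752197266)
[0.5682 0.0138 0.02  ] 2.4856833415848065
seal 0.5 196 [[0.466, 0.079, 0.019], [0.482, 0.092, 0.05], [0.49, 0.108, 0.072]]
top
collar [0.5337 0.0207 0.15  ] 0.67
collar [0.4747 0.2827 0.15  ] 0.19
bar_mid [0.5279 0.0245 0.19  ] 0.92
stand [0.5367 0.0192 0.    ] 0.93
seal [0.4752 0.102  0.    ] 0.58
crossbar 0.72 471 [[0.461, -0.017, 0.02], [0.536, 0.019, 0.199], [0.629, 0.059, 0.203]]
crossbar 438 ((534.076904296875, 26.41762924194336), (33.459068298339844, 168.41775512695312), 63.74091720581055)
[0.533  0.0217 0.1984] 2.7125649038933624
stand 0.58 3659 [[0.409, -0.076, 0.015], [0.522, 0.021, 0.021], [0.655, 0.12, 0.201]]
stand 2869 ((533.1425170898438, 22.396827697753906), (140.14427185058594, 260.03387451171875), 62.193946838378906)
[0.525  0.0214 0.0204] 2.6426077839703725
seal 0.66 513 [[0.458, -0.025, 0.02], [0.541, 0.017, 0.199], [0.63, 0.059, 0.203]]
```

```bash
python3 - <<'E'
from h import *
from scipy.spatial.transform import Rotation as R
o=env.get_obs();M=R.from_quat(o["orientation"]).as_matrix();print(M.round(3),"yaw y",np.degrees(np.arctan2(M[1,1],M[0,1])))
print(env.camera_params("wrist"))
E
```

```text
[[ 0.     0.333  0.943]
 [ 0.     0.943 -0.333]
 [-1.     0.    -0.   ]] yaw y 70.53347852987694
{'camera_matrix': array([[293.44853975,   0.        , 256.48649591],
       [  0.        , 293.44853975, 194.75273632],
       [  0.        ,   0.        ,   1.        ]]), 'tool_from_camera': array([[-4.25687758e-04, -3.02684382e-01,  9.53090753e-01,
        -1.41662537e-01],
       [ 9.99999234e-01, -1.23665193e-03,  5.39006445e-05,
        -1.13967668e-04],
       [ 1.16232664e-03,  9.53090046e-01,  3.02684677e-01,
        -7.53895543e-02],
       [ 0.00000000e+00,  0.00000000e+00,  0.00000000e+00,
         1.00000000e+00]])}
```

Request:
arm_command(
  rows=[
    [0,0,-0.04,0.05,-0.07,0.06,1],
    [0,0,-0.08,0.13,-0.17,0.12,1],
    [0,0,-0.12,0.22,-0.29,0.18,1],
    [0,0,-0.16,0.31,-0.41,0.23,1],
    [0,0,-0.184,0.4,-0.53,0.23,1],
  ],
  grip_force=25,
)

```text
time_s: 1.7
tool_pos: [0.2963, 0.3352, 0.3025]
orientation: [0.171, 0.685, -0.168, 0.687]
contact_force: [1.1, 0.6, 0.6]
finger_gap: 0.0856
```

Request:
arm_command(
  rows=[
    [0,0,0,0.08,-0.11,0,1],
    [0,0,0,0.16,-0.22,0,1],
    [0,0,0,0.25,-0.33,0,1],
    [0,0,0,0.33,-0.43,0,1],
    [0,0,0,0.4,-0.53,0,1],
  ],
)

```text
time_s: 2.2
tool_pos: [0.416, 0.1754, 0.3005]
orientation: [0.17, 0.686, -0.17, 0.687]
contact_force: [0.8, 0.2, -0.3]
finger_gap: 0.0852
```

Request:
arm_command(
  rows=[
    [0,0,0,0.08,-0.11,0,1],
    [0,0,0,0.16,-0.22,0,1],
    [0,0,0,0.24,-0.32,0,1],
    [0,0,0,0.33,-0.43,0,1],
    [0,0,0,0.38,-0.5,0,1],
  ],
)

```text
time_s: 2.7
tool_pos: [0.5304, 0.0246, 0.3]
orientation: [0.17, 0.686, -0.17, 0.686]
contact_force: [0.6, -0.4, -0.4]
finger_gap: 0.0854
```

Request:
arm_command(
  rows=[
    [0,0,0,0.015,-0.013,0,1],
    [0,0,0,0.015,-0.013,0,1],
    [0,0,0,0.015,-0.013,0,1],
  ],
)

```text
time_s: 3.0
tool_pos: [0.5329, 0.024, 0.3003]
orientation: [0.169, 0.687, -0.169, 0.686]
contact_force: [0.2, 0.0, -0.1]
finger_gap: 0.0854
```

```bash
cat >> h.py <<'E'
from scipy.spatial.transform import Rotation as Rot
def wcap(name):
    o=env.get_obs();im,d=env.capture("wrist");cv2.imwrite(f"pics/{name}.png",im)
    return o,im,d
def wcloud(o,d,mask):
    p=env.camera_params("wrist");K=p["camera_matrix"];T=p["tool_from_camera"]
    v,u=np.nonzero(mask&(d>0));z=d[v,u]
    X=np.c_[(u-K[0,2])/K[0,0]*z,(v-K[1,2])/K[1,1]*z,z]
    X=X@T[:3,:3].T+T[:3,3]
    return X, X@Rot.from_quat(o["orientation"]).as_matrix().T+o["tool_pos"]
E
python3 - <<'E'
from h import *
o,im,d=wcap("w1")
print(env.tip_of("bar_mid","wrist"),env.tip_of("collar","wrist"))
for l in ["crossbar"]:
  R=env.regions_of(l,"wrist")
  for r in R[:1]:
    X,P=wcloud(o,d,r["mask"]);s=(P[:,2]>.185)&(P[:,2]<.21)
    print(r["conf"],r["extent"],s.sum(),line(P[s]),np.median(P[s],axis=0),line(X[s][:,[1,2]]))
X,P=wcloud(o,d,d>0)
s=(P[:,2]>.194)&(P[:,2]<.206)&(np.hypot(P[:,0]-.5335,P[:,1]-.0225)<.1)
Q=P[s];print(s.sum(),line(Q),line(X[s][:,[1,2]]))
# center 80mm only: edges
t=2.657;u=np.array([np.cos(t),np.sin(t)]);n=np.array([-u[1],u[0]])
D=Q[:,:2]-[.5335,.0225];a=D@u;b=D@n
for lo in np.arange(-.08,.08,.02):
    k=(a>lo)&(a<lo+.02)
    if k.sum()>5: print(round(lo,2),k.sum(),np.percentile(b[k],[2,50,98]).round(4))
E
```

```text
[{'position': [250.7, 191.1], 'conf': 0.84}] [{'position': [258.3, 180.8], 'conf': 0.59}]
0.85 [221.8, 93.6, 63.2, 185.9] 4021 ((534.0567626953125, 21.23495864868164), (48.18730163574219, 169.15846252441406), 65.0634536743164) [0.52093439 0.02703246 0.19822694] ((-1.9196109771728516, 2.3376312255859375), (169.15789794921875, 48.18697738647461), 87.22224426269531)
3400 ((534.375244140625, 21.81765365600586), (47.117374420166016, 169.2730255126953), 65.20435333251953) ((-1.255228042602539, 2.3486328125), (169.27243041992188, 47.117435455322266), 87.08160400390625)
-0.08 311 [-0.0103 -0.0027  0.0049]
-0.06 336 [-0.0092 -0.0017  0.0057]
-0.04 364 [-0.0081 -0.0008  0.0066]
-0.02 384 [-0.0073  0.0001  0.008 ]
0.0 410 [-0.0061  0.0009  0.0088]
0.02 441 [-0.0051  0.0024  0.01  ]
0.04 475 [-0.0042  0.0032  0.0108]
0.06 518 [-0.0033  0.004   0.0119]
```

View pics/w1.png

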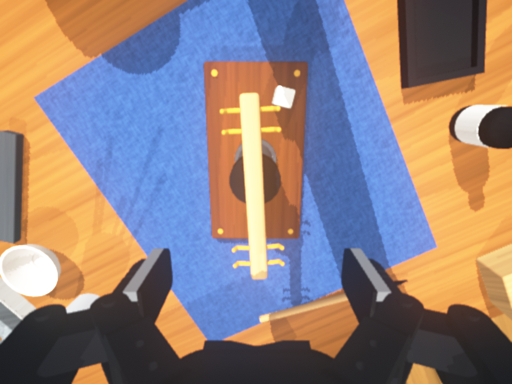

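The wrist view shows the bar from (249,95) to (259,277), tilted slightly against the tool. The foot is straight, with the seal at (284,96). The bar is about 0.045 rad counter-clockwise of the foot, so I'll align to it and descend.

Request:
arm_command(
  rows=[
    [0,0,0.06,0.002,-0.006,-0.08,0.3],
    [0,0,0.06,0.002,-0.006,-0.16,0.0],
    [0,0,0.06,0.002,-0.006,-0.24,-0.1],
    [0,0,0.06,0.002,-0.006,-0.27,-0.1],
    [0,0,0.06,0.002,-0.006,-0.27,-0.1],
  ],
)

```text
time_s: 3.7
tool_pos: [0.5334, 0.0218, 0.2185]
orientation: [0.153, 0.691, -0.153, 0.69]
contact_force: [-0.3, 0.0, 0.4]
finger_gap: 0.0385
```

```bash
python3 - <<'E'
from h import *
o,im,d=wcap("w2");print(o["tool_pos"],o["finger_gap"],o["contact_force"],o["moment"])
X,P=wcloud(o,d,d>0)
s=(P[:,2]>.192)&(P[:,2]<.208)&(np.hypot(P[:,0]-.5335,P[:,1]-.0225)<.095)
X=X[s];print(P[s][:,2].mean(),s.sum())
z=X[:,2]
for lo in np.arange(-.09,.09,.02):
    k=(z>lo)&(z<lo+.02)
    if k.sum()>5: print(round(lo,2),k.sum(),np.percentile(X[k,1],[2,50,98]).round(4))
E
```

```text
[0.5333811  0.02178139 0.21854424] 0.03845003675934161 [-0.26006761  0.04588175  0.42604345] [-0.0436719   0.01268661  0.00911548]
0.19813461032637128 7094
-0.09 878 [-0.0225 -0.0001  0.0223]
-0.07 1168 [-0.0228 -0.0001  0.0224]
-0.05 980 [-0.0076 -0.0002  0.0077]
-0.03 873 [-0.0078 -0.0002  0.0074]
-0.01 790 [-0.0075  0.0004  0.0077]
0.01 730 [-0.0078  0.0004  0.0079]
0.03 629 [-0.0074  0.0003  0.0075]
0.05 635 [-0.0222  0.0003  0.0227]
0.07 411 [-0.0226  0.0003  0.0233]
```

View pics/w2.png

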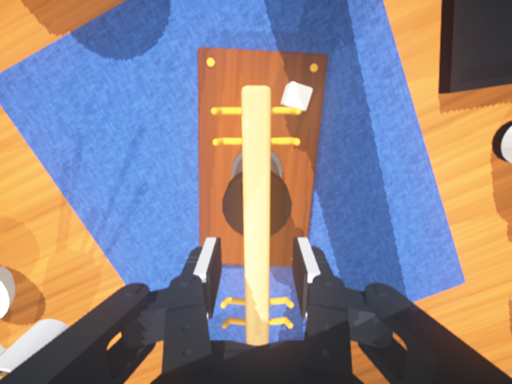

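The bar runs vertically at column 256, midway between the fingers and in line with them. I'll go down now.

Request:
arm_command(
  rows=[
    [0,0,0,0,0,-0.05,-0.1],
    [0,0,0,0,0,-0.1,-0.1],
    [0,0,0,0,0,-0.14,-0.1],
    [0,0,0,0,0,-0.155,-0.1],
    [0,0,0,0,0,-0.155,-0.1],
  ],
)

```text
time_s: 4.25
tool_pos: [0.5341, 0.0213, 0.1729]
orientation: [0.153, 0.69, -0.153, 0.69]
contact_force: [0.2, 0.2, 0.0]
finger_gap: 0.0385
```

Request:
arm_command(
  rows=[
    [0,0,0,0,0,0,-0.3],
    [0,0,0,0,0,0,-0.5],
    [0,0,0,0,0,0,-0.7],
    [0,0,0,0,0,0,-1],
    [0,0,0,0,0,0,-1],
  ],
  grip_force=25,
)

```text
time_s: 4.75
tool_pos: [0.5344, 0.0213, 0.1734]
orientation: [0.153, 0.69, -0.153, 0.691]
contact_force: [0.5, -0.9, 3.4]
finger_gap: 0.0156
```

```bash
python3 - <<'E'
from h import *
o=env.get_obs();print(o["tool_pos"],o["finger_gap"],o["contact_force"],o["moment"])
E
```

```text
[0.53442056 0.02126063 0.17341662] 0.01563364479439756 [ 0.54266217 -0.87409472  3.42454997] [-0.07552042 -0.03035949  0.09361296]
```

Request:
arm_command(
  rows=[
    [0,0,0,0,0,0.003,-1],
    [0,0,0.03,0,0,0.003,-1],
    [0,0,0.06,0,0,0.003,-1],
    [0,0,0.1,0,0,0.003,-1],
  ],
)

```text
time_s: 5.15
tool_pos: [0.5341, 0.0213, 0.1736]
orientation: [0.125, 0.696, -0.125, 0.696]
contact_force: [0.2, -0.8, -0.1]
finger_gap: 0.0156
```

```bash
cat > s.py <<'E'
from h import *
o=env.get_obs();M=Rot.from_quat(o["orientation"]).as_matrix()
print(o["time_s"],o["tool_pos"].round(4),"gap",round(o["finger_gap"],4),"F",o["contact_force"].round(2),"M",o["moment"].round(3),"rel angle",round(float(np.arctan2(M[1,1],M[0,1])-(2.657-np.pi/2)),3))
E
python3 s.py
```

```text
5.15 [0.5341 0.0213 0.1736] gap 0.0156 F [ 0.2  -0.83 -0.13] M [ 0.034 -0.248 -0.103] rel angle 0.128
```

Forces are low and the moment is about 0.1 N m, so I'll keep turning.

Request:
arm_command(
  rows=[
    [0,0,0.06,0,0,0,-1],
    [0,0,0.12,0,0,0,-1],
    [0,0,0.18,0,0,0,-1],
    [0,0,0.24,0,0,0,-1],
    [0,0,0.3,0,0,0,-1],
  ],
)

```text
time_s: 5.65
tool_pos: [0.5342, 0.0215, 0.1736]
orientation: [0.043, 0.706, -0.042, 0.706]
contact_force: [1.3, 0.9, -0.5]
finger_gap: 0.0154
```

```bash
python3 s.py
```

```text
5.65 [0.5342 0.0215 0.1736] gap 0.0154 F [ 1.32  0.88 -0.5 ] M [ 0.175 -0.313 -0.048] rel angle 0.364
```

Request:
arm_command(
  rows=[
    [0,0,0.07,0,0,0,-1],
    [0,0,0.14,0,0,0,-1],
    [0,0,0.21,0,0,0,-1],
    [0,0,0.28,0,0,0,-1],
    [0,0,0.35,0,0,0,-1],
  ],
)

```text
time_s: 6.15
tool_pos: [0.5342, 0.0217, 0.1736]
orientation: [-0.054, 0.705, 0.055, 0.705]
contact_force: [1.3, 1.2, -0.8]
finger_gap: 0.0149
```

```bash
python3 s.py
```

```text
6.15 [0.5342 0.0217 0.1736] gap 0.0149 F [ 1.28  1.19 -0.78] M [ 0.378 -0.312 -0.081] rel angle 0.64
```

Request:
arm_command(
  rows=[
    [0,0,0.07,0,0,0,-1],
    [0,0,0.14,0,0,0,-1],
    [0,0,0.21,0,0,0,-1],
    [0,0,0.28,0,0,0,-1],
    [0,0,0.35,0,0,0,-1],
  ],
)

```text
time_s: 6.65
tool_pos: [0.5341, 0.0219, 0.1736]
orientation: [-0.15, 0.691, 0.151, 0.691]
contact_force: [1.1, 1.8, -0.3]
finger_gap: 0.0154
```

```bash
python3 s.py; python3 - <<'E'
from h import *
wcap("w3"); im,_=env.capture("top");cv2.imwrite("pics/t3.png",im[120:280,180:320].repeat(4,0).repeat(4,1))
E
```

```text
6.65 [0.5341 0.0219 0.1736] gap 0.0154 F [ 1.06  1.81 -0.34] M [ 0.516 -0.263 -0.131] rel angle 0.914
```

View pics/w3.png

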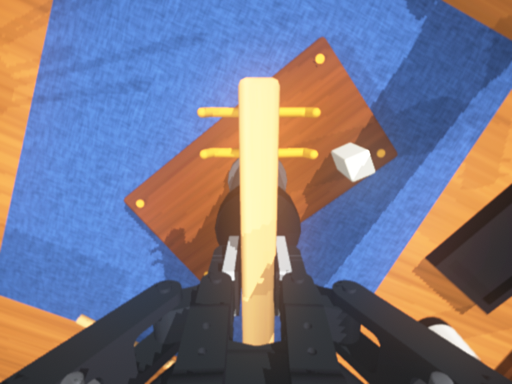

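The bar runs straight between the pads from (259,80) to (257,340), with the foot about 50° rotated from it, so it turns with the gripper. A little more turn to about 1.03 rad will clear the notch.

Request:
arm_command(
  rows=[
    [0,0,0.05,0,0,0,-1],
    [0,0,0.1,0,0,0,-1],
    [0,0,0.14,0,0,0,-1],
    [0,0,0.14,0,0,0,-1],
    [0,0,0.14,0,0,0,-1],
  ],
)

```text
time_s: 7.25
tool_pos: [0.534, 0.0217, 0.1736]
orientation: [-0.187, 0.682, 0.187, 0.682]
contact_force: [0.4, 3.5, -0.5]
finger_gap: 0.0153
```

```bash
python3 s.py
```

```text
7.25 [0.534  0.0217 0.1736] gap 0.0153 F [ 0.41  3.5  -0.49] M [ 0.862 -0.224  0.033] rel angle 1.02
```

Request:
arm_command(
  rows=[
    [0,0,0,0,0.002,0.007,-1],
    [0,0,0,0,0.002,0.017,-1],
    [0,0,0,0,0.002,0.027,-1],
    [0,0,0,0,0.002,0.037,-1],
    [0,0,0,0,0.002,0.047,-1],
  ],
)

```text
time_s: 7.75
tool_pos: [0.5339, 0.0219, 0.188]
orientation: [-0.187, 0.682, 0.188, 0.682]
contact_force: [0.0, 2.4, -4.1]
finger_gap: 0.0151
```

```bash
python3 s.py
```

```text
7.75 [0.5339 0.0219 0.188 ] gap 0.0151 F [ 0.01  2.44 -4.07] M [ 0.741 -0.249 -0.016] rel angle 1.021
```

Request:
arm_command(
  rows=[
    [0,0,0,0,0.001,0.017,-1],
    [0,0,0,0,0.001,0.034,-1],
    [0,0,0,0,0.001,0.051,-1],
    [0,0,0,0,0.001,0.068,-1],
    [0,0,0,0,0.001,0.085,-1],
  ],
)

```text
time_s: 8.25
tool_pos: [0.534, 0.0222, 0.2138]
orientation: [-0.187, 0.682, 0.188, 0.682]
contact_force: [0.3, 2.2, -4.8]
finger_gap: 0.0156
```

Request:
arm_command(
  rows=[
    [0,0,0,0,0.001,0.017,-1],
    [0,0,0,0,0.001,0.034,-1],
    [0,0,0,0,0.001,0.051,-1],
    [0,0,0,0,0.001,0.068,-1],
    [0,0,0,0,0.001,0.08,-1],
  ],
)

```text
time_s: 8.75
tool_pos: [0.5341, 0.0225, 0.2379]
orientation: [-0.187, 0.682, 0.187, 0.682]
contact_force: [1.0, 1.3, -3.7]
finger_gap: 0.0156
```

```bash
python3 s.py; python3 - <<'E'
from h import *
o,im,d=wcap("w4"); 
X,P=wcloud(o,d,d>0)
s=(abs(X[:,1])<.006)&(X[:,2]<-.02)&(X[:,2]>-.08)&(P[:,2]>.15);print("bar top z",np.percentile(P[s,2],[5,50,95]))
E
```

```text
8.75 [0.5341 0.0225 0.2379] gap 0.0156 F [ 0.96  1.34 -3.68] M [ 0.432 -0.116  0.021] rel angle 1.021
bar top z [0.26171416 0.26281413 0.26383487]
```

Request:
arm_command(
  rows=[
    [0,0,0,0,0,0.004,-1],
    [0,0,0,0,0,0.008,-1],
    [0,0,0,0,0,0.012,-1],
    [0,0,0,0,0,0.012,-1],
  ],
)

```text
time_s: 9.2
tool_pos: [0.5341, 0.0225, 0.241]
orientation: [-0.187, 0.682, 0.187, 0.682]
contact_force: [0.6, 1.5, -2.6]
finger_gap: 0.0158
```

Request:
arm_command(
  rows=[
    [0,0,0,0,0,0.003,-1],
    [0,0,0,0,0,0.006,-1],
    [0,0,0,0,0,0.006,-1],
  ],
)

```text
time_s: 9.5
tool_pos: [0.5341, 0.0225, 0.2428]
orientation: [-0.187, 0.682, 0.187, 0.682]
contact_force: [0.5, 0.7, -3.7]
finger_gap: 0.0155
```

Request:
arm_command(
  rows=[
    [0,0,0,0,0,0.003,-1],
    [0,0,0,0,0,0.006,-1],
    [0,0,0,0,0,0.006,-1],
  ],
)

```text
time_s: 9.8
tool_pos: [0.5341, 0.0225, 0.2447]
orientation: [-0.187, 0.682, 0.188, 0.682]
contact_force: [0.9, 2.2, -3.4]
finger_gap: 0.0153
```

Request:
arm_command(
  rows=[
    [0,0,0,0,0,0.003,-1],
    [0,0,0,0,0,0.006,-1],
    [0,0,0,0,0,0.006,-1],
  ],
)

```text
time_s: 10.1
tool_pos: [0.5341, 0.0225, 0.2465]
orientation: [-0.187, 0.682, 0.187, 0.682]
contact_force: [1.2, 1.3, -3.1]
finger_gap: 0.0154
```

Request:
arm_command(
  rows=[
    [0,0,0,0,0,0.003,-1],
    [0,0,0,0,0,0.006,-1],
    [0,0,0,0,0,0.006,-1],
  ],
)

```text
time_s: 10.4
tool_pos: [0.5341, 0.0225, 0.2483]
orientation: [-0.187, 0.682, 0.188, 0.682]
contact_force: [0.0, 2.7, -2.5]
finger_gap: 0.0158
```

Request:
arm_command(
  rows=[
    [0,0,0,0,0,0.003,-1],
    [0,0,0,0,0,0.006,-1],
    [0,0,0,0,0,0.006,-1],
  ],
)

```text
time_s: 10.7
tool_pos: [0.5341, 0.0225, 0.2501]
orientation: [-0.187, 0.682, 0.187, 0.682]
contact_force: [0.3, 0.8, -3.3]
finger_gap: 0.0158
```

Request:
arm_command(
  rows=[
    [0,0,0,0,0,0.003,-1],
    [0,0,0,0,0,0.006,-1],
    [0,0,0,0,0,0.006,-1],
  ],
)

```text
time_s: 11.0
tool_pos: [0.5341, 0.0225, 0.2519]
orientation: [-0.187, 0.682, 0.187, 0.682]
contact_force: [0.4, 2.0, -4.0]
finger_gap: 0.0152
```

Request:
arm_command(
  rows=[
    [0,0,0,0,0,0.003,-1],
    [0,0,0,0,0,0.006,-1],
    [0,0,0,0,0,0.006,-1],
  ],
)

```text
time_s: 11.3
tool_pos: [0.5341, 0.0225, 0.2537]
orientation: [-0.187, 0.682, 0.187, 0.682]
contact_force: [-0.2, 1.9, -3.7]
finger_gap: 0.0155
```

Request:
arm_command(
  rows=[
    [0,0,0,0,0,0.003,-1],
    [0,0,0,0,0,0.006,-1],
    [0,0,0,0,0,0.006,-1],
  ],
)

```text
time_s: 11.6
tool_pos: [0.5341, 0.0225, 0.2555]
orientation: [-0.187, 0.682, 0.187, 0.682]
contact_force: [0.0, 1.3, -3.0]
finger_gap: 0.0161
```

Request:
arm_command(
  rows=[
    [0,0,0,0,0,0.003,-1],
    [0,0,0,0,0,0.006,-1],
    [0,0,0,0,0,0.006,-1],
  ],
)

```text
time_s: 11.9
tool_pos: [0.5341, 0.0225, 0.2573]
orientation: [-0.187, 0.682, 0.187, 0.682]
contact_force: [1.4, 1.1, -2.6]
finger_gap: 0.0156
```

Request:
arm_command(
  rows=[
    [0,0,0,0,0,0.003,-1],
    [0,0,0,0,0,0.006,-1],
    [0,0,0,0,0,0.006,-1],
  ],
)

```text
time_s: 12.2
tool_pos: [0.5341, 0.0225, 0.2591]
orientation: [-0.187, 0.682, 0.187, 0.682]
contact_force: [0.0, 0.5, -2.8]
finger_gap: 0.0154
```

Request:
arm_command(
  rows=[
    [0,0,0,0,0,0.003,-1],
    [0,0,0,0,0,0.006,-1],
    [0,0,0,0,0,0.006,-1],
  ],
)

```text
time_s: 12.5
tool_pos: [0.5341, 0.0225, 0.2609]
orientation: [-0.187, 0.682, 0.188, 0.682]
contact_force: [0.9, 2.0, -2.6]
finger_gap: 0.0156
```

Request:
arm_command(
  rows=[
    [0,0,0,0,0,0.003,-1],
    [0,0,0,0,0,0.006,-1],
    [0,0,0,0,0,0.006,-1],
  ],
)

```text
time_s: 12.8
tool_pos: [0.5341, 0.0225, 0.2627]
orientation: [-0.187, 0.682, 0.187, 0.682]
contact_force: [1.0, 2.4, -3.0]
finger_gap: 0.0156
```

Request:
arm_command(
  rows=[
    [0,0,0,0,0,0.003,-1],
    [0,0,0,0,0,0.006,-1],
    [0,0,0,0,0,0.006,-1],
  ],
)

```text
time_s: 13.1
tool_pos: [0.5341, 0.0225, 0.2645]
orientation: [-0.187, 0.682, 0.187, 0.682]
contact_force: [1.5, 0.9, -2.2]
finger_gap: 0.0154
```

```bash
python3 s.py; python3 - <<'E'
from h import *
o,im,d=wcap("w5"); 
X,P=wcloud(o,d,d>0)
s=(abs(X[:,1])<.006)&(X[:,2]<-.02)&(X[:,2]>-.08)&(P[:,2]>.15);print("bar top z",np.percentile(P[s,2],[5,50,95]))
E
```

```text
13.1 [0.5341 0.0225 0.2645] gap 0.0154 F [ 1.49  0.89 -2.23] M [ 0.455 -0.139 -0.055] rel angle 1.021
bar top z [0.28827838 0.28948183 0.29054393]
```

The bar follows the gripper with no slip, and there is no stop yet.

Request:
arm_command(
  rows=[
    [0,0,0,0,0,0.003,-1],
    [0,0,0,0,0,0.006,-1],
    [0,0,0,0,0,0.006,-1],
  ],
)

```text
time_s: 13.45
tool_pos: [0.534, 0.0225, 0.2657]
orientation: [-0.187, 0.682, 0.188, 0.682]
contact_force: [1.3, 1.4, -7.6]
finger_gap: 0.0156
```

The pull rose to 7.6 N and the tool lagged, so this is probably the stop. I'll confirm with another 0.6 mm.

Request:
arm_command(
  rows=[
    [0,0,0,0,0,0.002,-1],
    [0,0,0,0,0,0.002,-1],
  ],
)

```text
time_s: 13.65
tool_pos: [0.5338, 0.0225, 0.2658]
orientation: [-0.187, 0.682, 0.188, 0.681]
contact_force: [1.9, 2.1, -12.6]
finger_gap: 0.0155
```

The stop is confirmed: 12.6 N at z≈0.2657. I'll back off so the tool sits about 1.5 mm below it.

Request:
arm_command(
  rows=[
    [0,0,0,0,0,-0.005,-1],
    [0,0,0,0,0,-0.0095,-1],
    [0,0,0,0,0,-0.0095,-1],
  ],
)

```text
time_s: 13.95
tool_pos: [0.5342, 0.0225, 0.2645]
orientation: [-0.188, 0.681, 0.187, 0.682]
contact_force: [-0.2, 2.0, -2.6]
finger_gap: 0.0151
```

```bash
python3 s.py; python3 - <<'E'
from h import *
o,im,d=wcap("w6"); 
X,P=wcloud(o,d,d>0)
s=(abs(X[:,1])<.006)&(X[:,2]<-.02)&(X[:,2]>-.08)&(P[:,2]>.15);print("bar top z",np.percentile(P[s,2],[5,50,95]))
E
```

```text
13.95 [0.5342 0.0225 0.2645] gap 0.0151 F [-0.16  2.01 -2.6 ] M [ 0.419 -0.017  0.028] rel angle 1.021
bar top z [0.28833404 0.28948088 0.29051014]
```

Request:
arm_command(
  rows=[
    [0,0,0,0,0,-0.001,-1],
    [0,0,-0.04,0,0,-0.001,-1],
    [0,0,-0.08,0,0,-0.001,-1],
    [0,0,-0.12,0,0,-0.001,-1],
  ],
)

```text
time_s: 14.4
tool_pos: [0.5343, 0.0224, 0.264]
orientation: [-0.155, 0.69, 0.155, 0.69]
contact_force: [0.9, 1.5, -2.4]
finger_gap: 0.0152
```

```bash
python3 s.py
```

```text
14.4 [0.5343 0.0224 0.264 ] gap 0.0152 F [ 0.91  1.53 -2.39] M [ 0.331 -0.095  0.093] rel angle 0.926
```

Request:
arm_command(
  rows=[
    [0,0,-0.04,0,0,0,-1],
    [0,0,-0.08,0,0,0,-1],
    [0,0,-0.12,0,0,0,-1],
    [0,0,-0.16,0,0,0,-1],
  ],
)

```text
time_s: 14.8
tool_pos: [0.5343, 0.0223, 0.264]
orientation: [-0.111, 0.698, 0.111, 0.699]
contact_force: [0.1, -0.2, -1.9]
finger_gap: 0.0151
```

```bash
python3 s.py
```

```text
14.8 [0.5343 0.0223 0.264 ] gap 0.0151 F [ 0.1  -0.23 -1.88] M [ 0.263 -0.095  0.106] rel angle 0.8
```

It is turning into the upper notch with only about 0.1 N m.

Request:
arm_command(
  rows=[
    [0,0,-0.06,0,0,0,-1],
    [0,0,-0.12,0,0,0,-1],
    [0,0,-0.18,0,0,0,-1],
    [0,0,-0.24,0,0,0,-1],
    [0,0,-0.3,0,0,0,-1],
  ],
)

```text
time_s: 15.3
tool_pos: [0.5343, 0.0221, 0.264]
orientation: [-0.028, 0.706, 0.028, 0.707]
contact_force: [1.7, -0.8, -2.6]
finger_gap: 0.0157
```

```bash
python3 s.py
```

```text
15.3 [0.5343 0.0221 0.264 ] gap 0.0157 F [ 1.66 -0.81 -2.57] M [ 0.083 -0.181  0.124] rel angle 0.564
```

Request:
arm_command(
  rows=[
    [0,0,-0.06,0,0,0,-1],
    [0,0,-0.12,0,0,0,-1],
    [0,0,-0.18,0,0,0,-1],
    [0,0,-0.24,0,0,0,-1],
    [0,0,-0.3,0,0,0,-1],
  ],
)

```text
time_s: 15.8
tool_pos: [0.5343, 0.0219, 0.264]
orientation: [0.055, 0.705, -0.056, 0.705]
contact_force: [1.0, -1.0, -2.5]
finger_gap: 0.0157
```

```bash
python3 s.py
```

```text
15.8 [0.5343 0.0219 0.264 ] gap 0.0157 F [ 1.   -0.96 -2.52] M [-0.038 -0.141  0.081] rel angle 0.328
```

Request:
arm_command(
  rows=[
    [0,0,-0.06,0,0,0,-1],
    [0,0,-0.12,0,0,0,-1],
    [0,0,-0.18,0,0,0,-1],
    [0,0,-0.24,0,0,0,-1],
    [0,0,-0.3,0,0,0,-1],
  ],
)

```text
time_s: 16.3
tool_pos: [0.5343, 0.0218, 0.264]
orientation: [0.137, 0.693, -0.138, 0.694]
contact_force: [0.5, -0.7, -3.2]
finger_gap: 0.0157
```

```bash
python3 s.py
```

```text
16.3 [0.5343 0.0218 0.264 ] gap 0.0157 F [ 0.5  -0.67 -3.17] M [-0.23  -0.136  0.145] rel angle 0.093
```

Small steps now, watching the twist. The limit is 0.45 N m.

Request:
arm_command(
  rows=[
    [0,0,-0.03,0,0,0,-1],
    [0,0,-0.06,0,0,0,-1],
    [0,0,-0.06,0,0,0,-1],
  ],
)

```text
time_s: 16.6
tool_pos: [0.5342, 0.022, 0.2638]
orientation: [0.153, 0.69, -0.154, 0.69]
contact_force: [0.4, -2.3, -2.0]
finger_gap: 0.0154
```

```bash
python3 s.py
```

```text
16.6 [0.5342 0.022  0.2638] gap 0.0154 F [ 0.36 -2.3  -1.95] M [-0.504 -0.135  0.039] rel angle 0.047
```

Request:
arm_command(
  rows=[
    [0,0,-0.02,0,-0.001,0,-1],
    [0,0,-0.035,0,-0.001,0,-1],
    [0,0,-0.035,0,-0.001,0,-1],
  ],
)

```text
time_s: 16.9
tool_pos: [0.5341, 0.022, 0.2636]
orientation: [0.163, 0.688, -0.163, 0.688]
contact_force: [-0.1, -2.6, -2.5]
finger_gap: 0.0155
```

```bash
python3 s.py; python3 - <<'E'
from h import *
o,im,d=wcap("w7"); 
X,P=wcloud(o,d,d>0)
s=(abs(X[:,1])<.02)&(X[:,2]<-.02)&(X[:,2]>-.09)&(P[:,2]>.24);print(line(P[s]))
s=(abs(X[:,1])<.012)&(X[:,2]<-.02)&(X[:,2]>-.05)&(P[:,2]>.27);
A=[(X[s&(abs(X[:,2]-z)<.005),1].min()+X[s&(abs(X[:,2]-z)<.005),1].max())/2 for z in(-.045,-.03)];print("edge mid",A,P[s,2].mean())
E
```

```text
16.9 [0.5341 0.022  0.2636] gap 0.0155 F [-0.12 -2.63 -2.5 ] M [-0.591 -0.152  0.072] rel angle 0.02
((487.48455810546875, 45.428279876708984), (39.99708557128906, 64.30674743652344), 63.2821159362793)
edge mid [np.float64(-0.0006974157624101062), np.float64(-0.0005439932347851874)] 0.28836677274961253
```

View pics/w7.png

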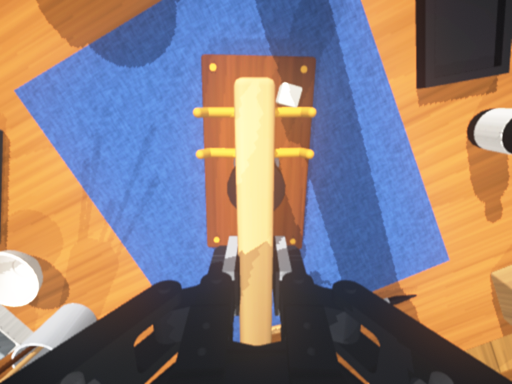

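The bar and foot are aligned within about 0.02 rad, with the bar at columns 235-275 and the foot running the same way. I'll lower it gently until the lug rests on the notch, then open.

Request:
arm_command(
  rows=[
    [0,0,0,0,-0.001,-0.002,-1],
    [0,0,0,0,-0.001,-0.004,-1],
    [0,0,0,0,-0.001,-0.004,-1],
  ],
)

```text
time_s: 17.25
tool_pos: [0.534, 0.0219, 0.2622]
orientation: [0.163, 0.688, -0.163, 0.688]
contact_force: [0.8, -1.6, -2.5]
finger_gap: 0.0154
```

```bash
python3 s.py
```

```text
17.25 [0.534  0.0219 0.2622] gap 0.0154 F [ 0.75 -1.58 -2.53] M [-0.555 -0.269  0.04 ] rel angle 0.02
```

Request:
arm_command(
  rows=[
    [0,0,0,0,0,-0.002,-1],
    [0,0,0,0,0,-0.002,-1],
  ],
)

```text
time_s: 17.45
tool_pos: [0.5341, 0.0219, 0.2617]
orientation: [0.163, 0.688, -0.163, 0.688]
contact_force: [0.7, -2.3, -2.6]
finger_gap: 0.0153
```

Request:
arm_command(
  rows=[
    [0,0,0,0,0,-0.002,-1],
    [0,0,0,0,0,-0.002,-1],
  ],
)

```text
time_s: 17.65
tool_pos: [0.534, 0.0219, 0.2611]
orientation: [0.163, 0.688, -0.163, 0.688]
contact_force: [1.2, -1.7, -2.5]
finger_gap: 0.0154
```

Request:
arm_command(
  rows=[
    [0,0,0,0,0,-0.002,-1],
    [0,0,0,0,0,-0.002,-1],
  ],
)

```text
time_s: 17.85
tool_pos: [0.5341, 0.0219, 0.2607]
orientation: [0.163, 0.688, -0.163, 0.688]
contact_force: [-0.3, -2.3, -1.2]
finger_gap: 0.0154
```

The weight is being taken up by the notch. One more small step, then I'll open gradually.

Request:
arm_command(
  rows=[
    [0,0,0,0,0,-0.001,-1],
    [0,0,0,0,0,-0.001,-1],
  ],
)

```text
time_s: 18.05
tool_pos: [0.5342, 0.0219, 0.2606]
orientation: [0.163, 0.688, -0.163, 0.688]
contact_force: [0.2, -1.9, 2.1]
finger_gap: 0.0154
```

Request:
arm_command(
  rows=[
    [0,0,0,0,0,0,-0.6],
    [0,0,0,0,0,0,-0.4],
    [0,0,0,0,0,0,-0.2],
    [0,0,0,0,0,0,-0.1],
    [0,0,0,0,0,0,-0.1],
  ],
)

```text
time_s: 18.55
tool_pos: [0.534, 0.022, 0.2602]
orientation: [0.163, 0.688, -0.163, 0.688]
contact_force: [1.6, -0.2, -0.3]
finger_gap: 0.0384
```

```bash
python3 s.py; python3 - <<'E'
from h import *
o,im,d=wcap("w8"); 
X,P=wcloud(o,d,d>0)
s=(abs(X[:,1])<.012)&(X[:,2]<-.02)&(X[:,2]>-.05)&(P[:,2]>.2);print(P[s,2].mean())
E
```

```text
18.55 [0.534  0.022  0.2602] gap 0.0384 F [ 1.62 -0.22 -0.27] M [ 0.006 -0.028  0.014] rel angle 0.02
0.2854423999599615
```

View pics/w8.png

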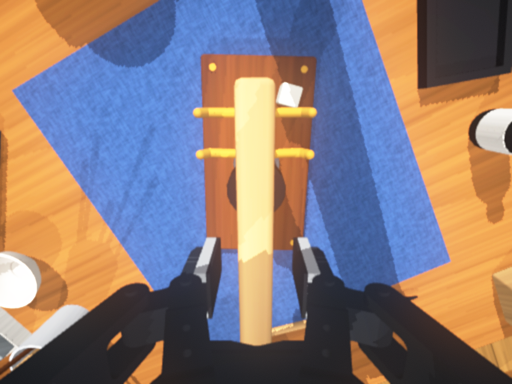

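The bar stays up (top at about 0.285) and in line, with the fingers clear on both sides. I'll retreat straight up.

Request:
arm_command(
  rows=[
    [0,0,0,0,0,0.04,-0.1],
    [0,0,0,0,0,0.1,-0.1],
    [0,0,0,0,0,0.18,-0.1],
    [0,0,0,0,0,0.26,-0.1],
    [0,0,0,0,0,0.3,-0.1],
  ],
)

```text
time_s: 19.1
tool_pos: [0.5346, 0.0219, 0.3536]
orientation: [0.163, 0.687, -0.163, 0.69]
contact_force: [-0.3, -0.0, 0.5]
finger_gap: 0.038
```

Request:
arm_command(
  rows=[
    [0,0,0,-0.05,0,0.02,-0.1],
    [0,0,0,-0.1,0,0.02,-0.1],
    [0,0,0,-0.1,0,0.02,-0.1],
    [0,0,0,-0.1,0,0.02,-0.1],
  ],
)

```text
time_s: 19.5
tool_pos: [0.5044, 0.0219, 0.3571]
orientation: [0.163, 0.688, -0.163, 0.689]
contact_force: [-0.3, 0.2, -0.5]
finger_gap: 0.0383
```

```bash
python3 s.py; python3 - <<'E'
from h import *
o,im,d=wcap("w9")
X,P=wcloud(o,d,d>0)
s=(P[:,2]>.272)&(P[:,2]<.30)&(np.hypot(P[:,0]-.5335,P[:,1]-.0225)<.1)
print("bar z",np.median(P[s,2]),line(P[s]))
f=(P[:,2]>.012)&(P[:,2]<.028)&(np.hypot(P[:,0]-.5335,P[:,1]-.0225)<.17)
print("foot",line(P[f]))
im,_=env.capture("scene");cv2.imwrite("pics/s9.png",im)
E
```

```text
19.5 [0.5044 0.0219 0.3571] gap 0.0383 F [-0.27  0.19 -0.52] M [-0.006  0.016  0.033] rel angle 0.02
bar z 0.2852993526808235 ((534.187744140625, 21.052589416503906), (49.259674072265625, 169.9100341796875), 63.388023376464844)
foot ((533.6350708007812, 21.722274780273438), (140.38352966308594, 258.47320556640625), 62.06502151489258)
```

View pics/s9.png

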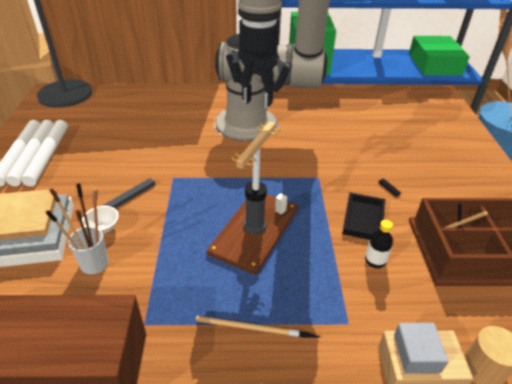

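The bar stands raised at (256,145) on the exposed tube, in line with the foot. The seal and the other things are where they were, and the gripper is clear. I'll hand in.

```bash
python3 -c "
from cell import env
print(env.sign_off())"
```

```text
the job is handed in; nothing more can be done
None
```

The brush hanger is raised and locked in its upper notch, and I handed the job in at about 20 s of the 67 s allowed. The sign-off gives no verdict.

**What I did:**
- **Turn free:** I gripped the bar at 25 N and turned it counter-clockwise to about 1.02 rad while it was down.
- **Lift:** It rose with 2 to 5 N. At about 92 mm I felt the stop, where the pull went to 7.6 N and then 12.6 N, and I backed off about 1.5 mm.
- **Lock:** I turned it back clockwise with a twist of no more than about 0.15 N m at the readings. Then I set it down on the notch floor, let go and moved the gripper clear.

**Last checks:**
- **Height and angle:** With nothing holding it, the bar's top is at 0.285 m, so its middle is about 275 mm above the desk. It is in line with the foot within about 0.02 rad.
- **Staying up:** The height was the same about 1 s after release as right after it.
- **Other things:** They look unmoved in the scene picture; I checked this by eye and did not measure it.
- **One disagreement:** The bar settled about 5 mm below the stop, slightly more than the 3 to 4 mm of play stated. It still holds.

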